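# Clamp the board through the guard window and start the test

## Task

On the laptop repair desk, reach down through the window of the yellow guard with closed fingers and press the blue clamp lever all the way down, without touching the guard. Then press the green start button on the grey control pod fully in and let it go. Do not press start before the board is clamped, leave the red stop button alone, do not push or lift the pod, and leave the loose parts on the desk where they are.

Things in the scene. Friction and masses are not known exactly. Their poses are not given: they have to be found in the camera images.
- fixture: Fixed board test fixture: grey base 230 (x) x 270 (y) x 22 mm with a green laptop mainboard on it (top at 31 mm; parts on it reach 39 mm). Origin: centre of its underside, on the desk. The guard and the blue lever are mounted on it and turn with it; it is turned up to 0.35 rad from the robot's x.
- guard: Guard on the fixture, same origin and axes as the fixture. Yellow top plate 210 (x, from -105 to +105) x 160 mm (y), 6 mm thick, its top 98 mm above the desk, on posts, with a fence of thin steel bars on all four sides. Its only opening is the square window in the top plate. Must not be touched anywhere.
- window (a point): Centre of the guard's window, at the level of the yellow plate's top (98 mm above the desk), axes as the fixture's. The window is 90 x 90 mm, its sides parallel to the fixture's x and y.
- clamp_pad (a point): Centre of the top face of the clamp lever's blue pad, below the window; moves with the lever. Pad 32 mm along the lever, 44 across, 10 thick, 90 mm from the lever's hinge towards the fixture's -x; hinge 60 mm above the desk. Pad top about 85 mm above the desk with the lever up (sloping 0.22 rad up towards -x), 51 mm fully down (sloping 0.16 rad down).
- clamp (a joint): Angle of the clamp lever in rad: 0 = fully up, 0.38 = fully down against a hard stop; starts between 0 and 0.1. It is stiff from friction (about 3 to 4 N at the pad), has no spring and stays where it is left.
- pod: Loose grey control pod with a black top, 90 (x) x 130 (y) x 40 mm, 0.55 to 0.9 kg, standing on the desk to the left or the right of the fixture. Origin: centre of its underside. Green start button 34 mm to its +y, red stop button 34 mm to its -y.
- start_top (a point): Centre of the top face of the green start button (30 mm across) on the pod.
- start (a joint): Travel of the green start button in m: 0 = out, 0.006 = fully in; a spring (5 N when fully in) returns it.
- stop_top (a point): Centre of the top face of the red stop button (30 mm across) on the pod; leave it alone.
- stop (a joint): Travel of the red stop button in m: 0 = out, 0.006 = fully in.
- drive: Bystander, loose: optical disc drive, silver with a yellow label, 132 x 128 x 13 mm. Origin: centre of its underside.
- battery: Bystander, loose: long black laptop battery, 50 x 260 x 20 mm. Origin: centre of its underside.
- mouse: Bystander, loose: black computer mouse, about 100 x 58 x 34 mm. Origin: middle of its underside.
- screwdriver: Bystander, loose: small blue-handled screwdriver, 170 mm long, lying. Origin: a point on its length, at desk level.
- screw_dish: Bystander, loose: white plastic screw dish, 70 mm across, 30 mm high. Origin: centre of its underside.
- memory: Bystander, loose: green memory module lying flat, 30 x 68 x 5 mm. Origin: centre of its underside.

How it is judged:
By the outcome, as a careful person would: the job done as asked, in the order asked, and still so for the second after the job is handed in, with the robot touching nothing.
It also fails if it takes over 45 s, if anything falls off the work surface, if the arm or the gripper's body presses on something with over 40 N, if the wrist force passes 120 N, or if a joint passes its speed limit or range.

## Robot

A 7-joint arm with a two-finger parallel gripper is mounted at the origin on the work surface. World frame = base frame: x ahead of the robot, y to its left, z up, the work surface at z = 0. Lengths are in m, angles in rad, forces in N, time in s.
With the tool pointing down it reaches from about 0.425 to 0.95 m from the base axis. Payload 4.7 kg.
Tool frame: the origin (TCP) lies at the very end of the fingers, on their centre line; the grasp point (between the pads) lies 19 mm behind it; z points along the fingers, x is the direction in which the jaws open and shut, and the axes are right-handed (so a half turn about z gives the same grasp; the last joint's range is limited). The gripper opens to 85 mm and grips with 20 to 120 N. Pads are 22 mm wide; open, the fingers measure 114 mm over their backs; the gripper's body (76 mm by 85 mm) begins 54 mm behind the grasp point. The pads swing forward as they close: fully open they stand 13 mm farther back than shut.
Start: joints at [-0.029, 0.469, -0.049, 1.532, 0.024, 1.141, -0.082], TCP at [0.675, 0, 0.231] pointing down, gripper open.
Joint ranges: [-2.59, 2.59], [-0.33, 1.99], [-1.39, 1.29], [0.1, 2.45], [-1.04, 4.18], [0.21, 1.99], [-2.66, 2.66]. Speed limits (rad/s): [2.57, 2.57, 3.14, 3.14, 3.14, 3.14, 3.14].

## Interface

Orientations are given as a rotation vector (axis times angle).
In Python, from bench import state, capture, camera_info, hand_in gives the robot as it stands.
- The arm moves only by the tool jog_arm, never from a script. Its argument "increments" is a list of rows, each a list of 7 numbers: the shift along the tool's x, y, z scaled (see below), then the turn, a rotation vector about the tool's x, y, z scaled (see below), then the closure, from 0 (fully open) to 1 (shut). In form: [[tx, ty, tz, wx, wy, wz, hand], ...]. A call has 1 to 8 rows; each row shifts and turns the commanded pose from where the row before left it, along the tool's axes as they then stand; what a row does not reach is not made up. The controller multiplies each number of a shift by 0.025 m and each number of a turn by 6 degrees. A row lasts 1/12 s, in which the tool goes at most 41.7 mm and 7.16 degrees, less where a joint would pass 70% of its speed; a pose out of reach is approached as far as the arm can. A call with a number of a shift or a turn outside -1 to 1 is refused whole. A call with a gripper value outside its range is refused whole. The fingers move at their own pace and stop on an object; the grip force is fixed at half the most. Time passes only in rows, so rows that do not move let the fingers close. It gives the time, the measured TCP pose, the force and the opening at its end, in the units of the state.
- state(): the state, without advancing time (a new reading comes with each control period).
- capture(name): name is "scene" or "side" or "wrist"; returns the picture (400x640x3 uint8, red, green, blue); there is no depth.
- camera_info(name): a dict with "fx", "fy", "cx", "cy" (pixels), "k1" (the pictures are not rectified: a ray, as slopes to the right and down, at radius r is drawn at 1 + k1 r^2 times it, then the intrinsics apply), "R" (3x3) and "t" (3): a world point X has camera coordinates R X + t. Camera axes: x right, y down, z forward; pixel columns grow to the right and rows downward; lengths in m; the calibration is good to about 2 mm. A picture is of the moment at which its call begins: read the wrist's pose just before it. camera_info takes no time and is no camera call; for the wrist camera it gives the pose at the moment of the call.
- hand_in(): hands the job in, once; it reports no verdict.
The state is a dict: "t": time; "qpos": joint angles; "qvel": joint speeds; "tau": joint torques, N m; "eef_pos": TCP position; "eef_rot": TCP orientation; "contact_force": force on the tool from outside, world axes, zero at the start; "wrist_torque": the same for the moment, N m; "finger_gap": finger opening in m.
Only numpy, scipy, OpenCV 4.12 (cv2) and the standard library are available. Lean on these libraries where they do the work, as an engineer would, in place of code of your own. Each camera call takes 0.05 s, during which the arm holds its last target.

## Working session

There is one attempt and no reset: what is moved stays moved. The work goes in short steps, Python scripts to look and compute and a tool call to move; the robot and the scene stay as the last step left them, time stands still between calls to the robot, and variables do not carry over. Pictures are saved under pics/ and viewed, and the job is handed in when it is done.

Besides the shell and the picture viewer there is one more tool, called as name([rows], argument=value, ...), one row to a line, values as JSON. jog_arm: Moves the arm, as the interface text tells. Its arguments: {"type":"object","properties":{"increments":{"type":"array"}},"required":["increments"]}

```bash
mkdir -p pics; ls; python3 - <<'E'
from bench import state,capture,camera_info
import cv2
s=state();print(s)
for n in("scene","side","wrist"):
    i=camera_info(n);print(n,i)
    cv2.imwrite(f"pics/{n}0.png",capture(n)[:,:,::-1])
E
```

```text
pics
{'t': 0.0, 'qpos': array([-0.02887071,  0.46947248, -0.04859287,  1.53372693,  0.02410209,
        1.14093849, -0.08229186]), 'qvel': array([ 0.00036515, -0.0008484 ,  0.00028189, -0.00018984, -0.00015559,
        0.00066288, -0.00069769]), 'tau': array([ 1.18357209e-03, -5.10321057e+01, -4.63755790e-02, -2.37716943e+01,
        1.05899444e-02,  7.35067850e-03,  1.56414734e-05]), 'eef_pos': array([ 6.74416505e-01, -1.03727595e-05,  2.30226482e-01]), 'eef_rot': array([ 3.14151791e+00,  1.60670946e-05, -3.07582980e-03]), 'contact_force': array([-0.26060294,  0.15009836,  0.28205497]), 'wrist_torque': array([ 0.03497045, -0.04595244, -0.00824943]), 'finger_gap': 0.08544734026231193}
scene {'fx': 385.34438210726694, 'fy': 385.34438210726694, 'cx': 320.63371810894694, 'cy': 200.91843337111294, 'k1': -0.019218835037898896, 'R': array([[-0.70091036,  0.71324739, -0.00168098],
       [ 0.47356241,  0.46360628, -0.74887106],
       [-0.53335101, -0.52568754, -0.6627136 ]]), 't': array([ 0.43831187, -0.23223934,  1.31647764])}
side {'fx': 509.7148916898093, 'fy': 509.7148916898093, 'cx': 315.38410320500367, 'cy': 194.41601979028437, 'k1': -0.12636016381609042, 'R': array([[-0.81401696, -0.5804619 ,  0.02098492],
       [-0.34843285,  0.45908459, -0.81721227],
       [ 0.46472673, -0.67253648, -0.57595464]]), 't': array([0.49538542, 0.30095629, 0.99174532])}
wrist {'fx': 281.825476061715, 'fy': 281.825476061715, 'cx': 312.8360136976478, 'cy': 201.27990644046406, 'k1': 0.011134626497355832, 'R': array([[ 9.99997794e-01, -2.59259583e-04, -2.08426674e-03],
       [ 2.93475292e-04, -9.65369578e-01,  2.60885975e-01],
       [-2.07972489e-03, -2.60886011e-01, -9.65367373e-01]]), 't': array([-0.67372222, -0.0337629 ,  0.37883368])}
```

View pics/scene0.png

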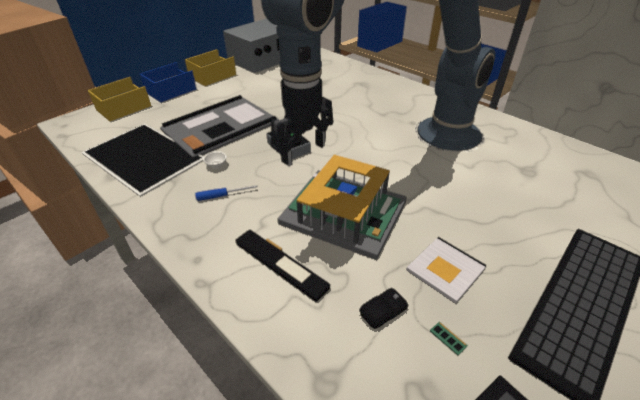

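View pics/side0.png

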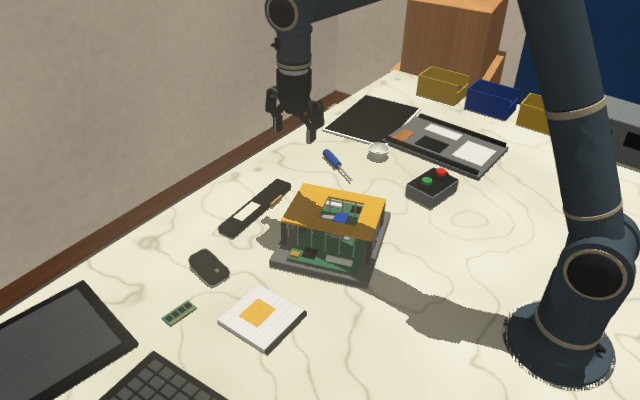

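View pics/wrist0.png

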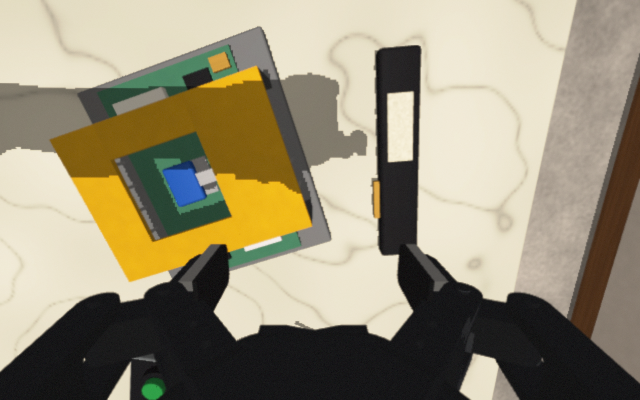

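The wrist view shows the guard plate (corners about 50,139 / 258,67 / 312,227 / 129,281), the blue pad at about (185,185) in the window, and the green button at (152,388). The side view shows the pod, with green at (427,181) and red at (442,172). I'll enlarge these.

```bash
cat > h.py <<'E'
import numpy as np,cv2
from bench import state,capture,camera_info
def px2w(i,u,v,z):
    K=np.array([[i['fx'],0,i['cx']],[0,i['fy'],i['cy']],[0,0,1]])
    p=cv2.undistortPoints(np.array([[[u,v]]],float),K,np.array([i['k1'],0,0,0.]))[0,0]
    R=np.array(i['R']);t=np.array(i['t']);C=-R.T@t;d=R.T@np.array([p[0],p[1],1])
    return C+d*(z-C[2])/d[2]
def w2px(i,X):
    K=np.array([[i['fx'],0,i['cx']],[0,i['fy'],i['cy']],[0,0,1]])
    return cv2.projectPoints(np.array(X,float).reshape(-1,1,3),cv2.Rodrigues(np.array(i['R']))[0],np.array(i['t']),K,np.array([i['k1'],0,0,0.]))[0][:,0]
def crop(src,dst,x0,y0,x1,y1,k):
    im=cv2.imread(src)[y0:y1,x0:x1];cv2.imwrite(dst,cv2.resize(im,None,fx=k,fy=k,interpolation=cv2.INTER_CUBIC))
E
python3 - <<'E'
from h import *
crop("pics/wrist0.png","pics/w0c.png",40,50,330,290,2.5)
crop("pics/side0.png","pics/s0c.png",260,150,480,300,3.5)
E
```

```text
(no output)
```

View pics/w0c.png

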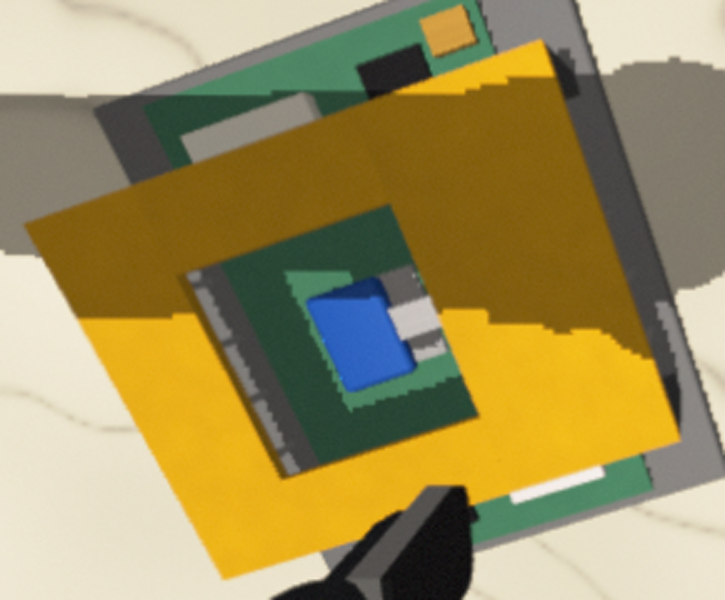

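View pics/s0c.png

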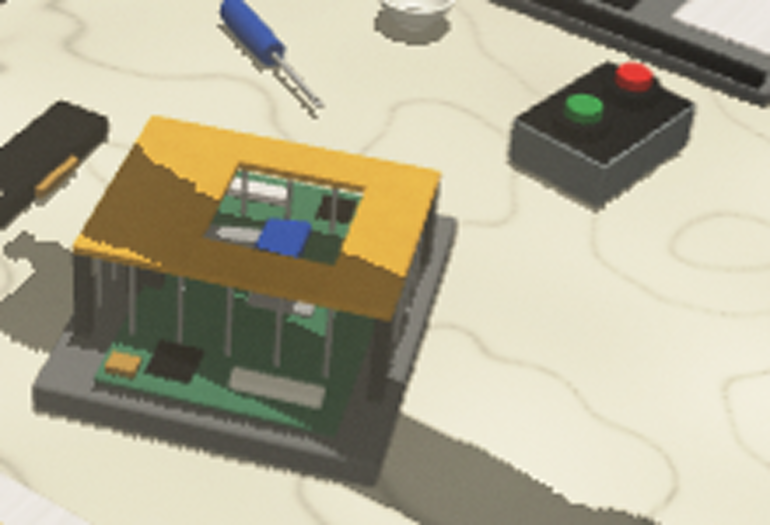

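```bash
python3 - <<'E'
from h import *
w=camera_info("wrist");s=camera_info("side")
f=lambda L,z:np.array([px2w(w,40+a/2.5,50+b/2.5,z) for a,b in L])
g=lambda L,z:np.array([px2w(s,260+a/3.5,150+b/3.5,z) for a,b in L])
def rep(n,P):
    P=P[:,:2];print(n,'ctr',P.mean(0).round(4),'sides',np.linalg.norm(np.roll(P,-1,0)-P,axis=1).round(4),'ang',[round(float(np.degrees(np.arctan2(*(np.roll(P,-1,0)-P)[k][::-1]))),1) for k in range(4)])
rep('win w',f([(180,273),(390,204),(478,415),(283,478)],.098))
rep('plate w',f([(25,222),(543,40),(680,440),(222,580)],.098))
rep('pad w',f([(306,300),(378,278),(415,370),(350,392)],.083))
rep('win s',g([(237,163),(366,186),(335,263),(205,236)],.098))
rep('plate s',g([(153,116),(440,172),(390,320),(74,248)],.098))
print(g([(584,104)],.048), g([(634,73)],.048))
print(px2w(w,152,388,.048))
rep('pod s',g([(510,125),(607,63),(693,103),(598,165)],.040))
E
```

```text
win w ctr [0.535  0.0045] sides [0.0878 0.0882 0.0882 0.0897] ang [17.3, -72.3, -161.7, 107.5]
plate w ctr [0.549  0.0088] sides [0.2093 0.1594 0.2102 0.1599] ang [17.8, -72.2, -162.1, 107.5]
pad w ctr [0.54  0.006] sides [0.032  0.0406 0.0303 0.0418] ang [16.5, -73.9, -161.3, 108.5]
win s ctr [0.5337 0.0038] sides [0.0902 0.0881 0.0868 0.0853] ang [-160.1, 108.0, 18.1, -69.7]
plate s ctr [0.5464 0.0118] sides [0.2076 0.1643 0.2081 0.1605] ang [-162.0, 108.3, 16.9, -71.8]
[[ 0.45693236 -0.31090915  0.048     ]] [[ 0.44391976 -0.37777229  0.048     ]]
[ 0.44172962 -0.30105849  0.048     ]
pod s ctr [ 0.4438 -0.3204] sides [0.1326 0.082  0.1281 0.0786] ang [-99.7, 171.2, 78.7, -5.5]
```

Fixture yaw is about 17.7° and the window centre about (0.535, 0.0045). The measured sizes match the given ones (window 88–90 mm, plate 209 × 160 mm). I'll move above the window with the fingers shut, turning the tool so the jaw axis lies along the fixture's y.

jog_arm([
  [-0.92,-0.03,0.1,0,0,0,1],
  [-0.92,-0.03,0.1,0,0,0,1],
  [-0.92,-0.03,0.1,0,0,0,1],
  [-0.92,-0.03,0.1,0,0,0,1],
  [-0.92,-0.03,0.1,0,0,0,1],
  [-0.92,-0.03,0.1,0,0,0,1],
  [0,0,0,0,0,1,1],
  [0,0,0,0,0,1,1],
])

```text
t: 0.82
eef_pos: [0.5354, 0.0044, 0.2162]
eef_rot: [3.123, -0.336, -0.001]
contact_force: [-0.1, 0.1, 0.6]
finger_gap: 0.0003
```

jog_arm([
  [0,0,0,0,0,1,1],
  [0,0,0,0,0,1,1],
  [0,0,0,0,0,1,1],
  [0,0,0,0,0,1,1],
  [0,0,0,0,0,1,1],
  [0,0,0,0,0,1,1],
  [0,0,0,0,0,1,1],
  [0,0,0,0,0,1,1],
])

```text
t: 1.48
eef_pos: [0.5367, 0.0046, 0.2161]
eef_rot: [2.716, -1.578, -0.001]
contact_force: [0.6, 0.3, -0.2]
finger_gap: -0.0002
```

jog_arm([
  [0,0,0,0,0,1,1],
  [0,0,0,0,0,1,1],
  [0,0,0,0,0,0.05,1],
  [0,0,0,0,0,0,1],
])

```text
t: 1.82
eef_pos: [0.5369, 0.0047, 0.2162]
eef_rot: [2.539, -1.85, -0.0]
contact_force: [0.1, 0.1, -1.0]
finger_gap: -0.0001
```

```bash
python3 - <<'E'
from h import *
s=state();print(s['t'],s['qpos'].round(3),s['eef_pos'].round(4),s['contact_force'].round(2))
print(cv2.Rodrigues(s['eef_rot'])[0].round(4))
import json
i=camera_info("wrist");json.dump({k:np.array(v).tolist() for k,v in i.items()},open('w1.json','w'))
cv2.imwrite("pics/w1.png",capture("wrist")[:,:,::-1]);cv2.imwrite("pics/s1.png",capture("side")[:,:,::-1])
crop("pics/s1.png","pics/s1c.png",230,80,430,230,3.5)
E
```

```text
1.8167 [-0.197  0.257  0.133  1.886 -0.04   1.001 -1.307] [0.5369 0.0047 0.2162] [ 0.06  0.12 -0.96]
[[ 3.065e-01 -9.519e-01 -3.000e-04]
 [-9.519e-01 -3.065e-01 -1.000e-04]
 [-0.000e+00  3.000e-04 -1.000e+00]]
```

View pics/w1.png

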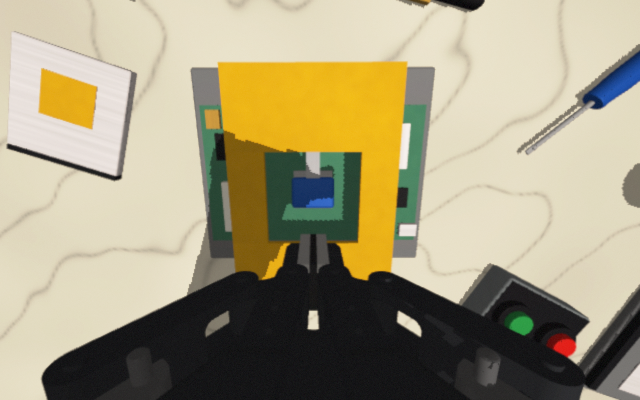

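View pics/s1c.png

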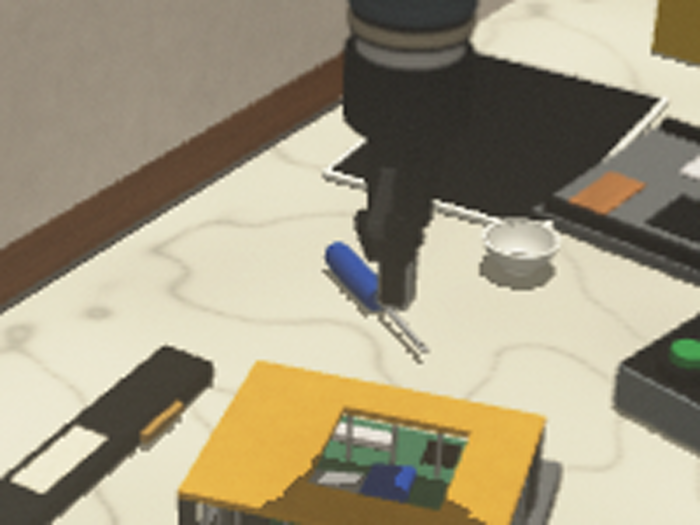

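The wrist view shows the window squarely aligned: edges at x 266–361, far edge y 152, near edge y ~241. The pad is at (313,190) and the pod's green button at (519,322). Before going in, I'll check the closed-finger silhouette width against the 90 mm window.

```bash
python3 - <<'E'
from h import *
import json
i={k:np.array(v) for k,v in json.load(open('w1.json')).items()}
R=np.array([[.3065,-.9519,0],[-.9519,-.3065,0],[0,0,-1.]]);p=np.array([.5369,.0047,.2162])
im=cv2.imread("pics/w1.png")
for y,c in ((0,(0,0,255)),(-.011,(255,255,0))):
  for h in (0,.01,.02,.03,.04,.05,.06,.07):
    q=w2px(i,[p+R@np.array([sx*x,y,-h]) for sx in(-1,1) for x in (.0145,.03,.045)])
    for a in q: cv2.circle(im,tuple(int(round(b)) for b in a),2,c,-1)
cv2.imwrite("pics/w1d.png",cv2.resize(im[180:400,50:590],None,fx=1.45,fy=1.45))
for n,L in (('win',[(266,152),(361,152),(359,241),(267,242)]),('plate',[(218,62),(407,62),])):
    P=np.array([px2w(i,a,b,.098) for a,b in L]);print(n,P[:,:2].round(4).tolist(),P.mean(0).round(4),np.linalg.norm(np.diff(P,axis=0),axis=1))
print(w2px(i,[p,[p[0],p[1],.098],[p[0],p[1],.05]]))
for z in(.048,):
  print('green',px2w(i,519,322,.047),'red',px2w(i,561,345,.047))
P=np.array([px2w(i,a,b,.08) for a,b in [(293,177),(333,177),(333,207),(292,207)]]);print('pad',P.mean(0),np.linalg.norm(np.diff(P,axis=0),axis=1))
E
```

```text
win [[0.5635, 0.0585], [0.5901, -0.0243], [0.5072, -0.053], [0.478, 0.034]] [0.5347 0.0038 0.098 ] [0.08694005 0.08776485 0.09175882]
plate [[0.6234, 0.1167], [0.6722, -0.0349]] [0.6478 0.0409 0.098 ] [0.1592932]
[[313.05084736 248.91038464]
 [313.06331323 196.27011853]
 [313.06582111 185.76867282]]
green [ 0.44707263 -0.30224986  0.047     ] red [ 0.43265363 -0.37073231  0.047     ]
pad [0.53652034 0.00491862 0.08      ] [0.04007246 0.03131822 0.04227077]
```

View pics/w1d.png

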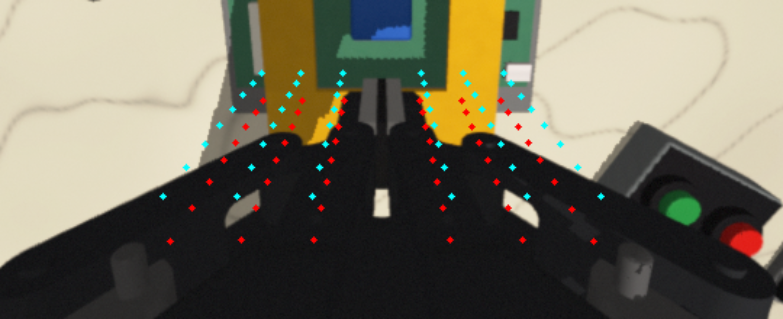

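```bash
python3 - <<'E'
from h import *
i=camera_info("scene")
cv2.imwrite("pics/sc1.png",capture("scene")[:,:,::-1])
R=np.array([[.3065,-.9519,0],[-.9519,-.3065,0],[0,0,-1.]]);p=np.array([.5369,.0047,.2162])
im=cv2.imread("pics/sc1.png")[90:230,250:410];k=5
im=cv2.resize(im,None,fx=k,fy=k,interpolation=cv2.INTER_CUBIC)[:600]
for h in (0,.02,.04,.05,.06,.08,.1):
    q=w2px(i,[p+R@np.array([x,0,-h]) for x in (-.045,-.03,-.0145,0,.0145,.03,.045)])
    for a in q: cv2.circle(im,(int((a[0]-250+.5)*k),int((a[1]-90+.5)*k)),3,(0,0,255) if h!=.05 else (0,255,0),-1)
cv2.imwrite("pics/sc1d.png",im)
E
```

```text
(no output)
```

View pics/sc1d.png

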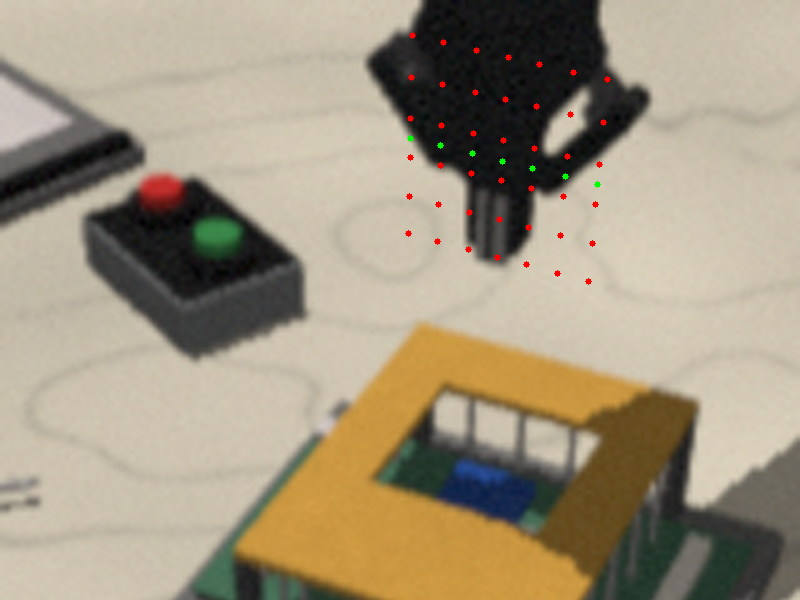

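Closed, the fingers are about ±25 mm wide at 47 mm behind the tip, which is plate level at full press. That leaves good clearance, so I'll descend straight down from here.

jog_arm([
  [0,0,1,0,0,0,1],
  [0,0,1,0,0,0,1],
  [0,0,1,0,0,0,1],
  [0,0,1,0,0,0,1],
  [0,0,0.4,0,0,0,1],
  [0,0,0.3,0,0,0,1],
  [0,0,0.3,0,0,0,1],
  [0,0,0.3,0,0,0,1],
])

```text
t: 2.63
eef_pos: [0.5381, 0.0046, 0.0843]
eef_rot: [-2.536, 1.852, -0.003]
contact_force: [0.2, 0.1, 0.5]
finger_gap: -0.0001
```

jog_arm([
  [0,0,0.3,0,0,0,1],
  [0,0,0.3,0,0,0,1],
  [0,0,0.2,0,0,0,1],
  [0,0,0.2,0,0,0,1],
  [0,0,0,0,0,0,1],
  [0,0,0,0,0,0,1],
])

```text
t: 3.13
eef_pos: [0.5375, 0.0048, 0.0587]
eef_rot: [-2.536, 1.853, -0.001]
contact_force: [-0.1, 0.0, -0.1]
finger_gap: 0.0002
```

jog_arm([
  [0,0,0.12,0,0,0,1],
  [0,0,0.12,0,0,0,1],
])

```text
t: 3.3
eef_pos: [0.5381, 0.0049, 0.0534]
eef_rot: [-2.535, 1.852, -0.003]
contact_force: [-0.1, 0.5, 3.6]
finger_gap: -0.0001
```

```bash
python3 - <<'E'
from h import *
s=state();print(s['t'],s['eef_pos'].round(4),s['contact_force'].round(2))
cv2.imwrite("pics/sc2.png",capture("scene")[:,:,::-1]);cv2.imwrite("pics/s2.png",capture("side")[:,:,::-1])
crop("pics/sc2.png","pics/a.png",280,130,410,260,4.5)
crop("pics/s2.png","pics/b.png",270,140,400,270,4.5)
cv2.imwrite("pics/ab2.png",cv2.resize(np.hstack([cv2.imread("pics/a.png"),cv2.imread("pics/b.png")]),(800,400)))
E
```

```text
3.3 [0.5381 0.0049 0.0534] [-0.07  0.45  3.59]
```

View pics/ab2.png

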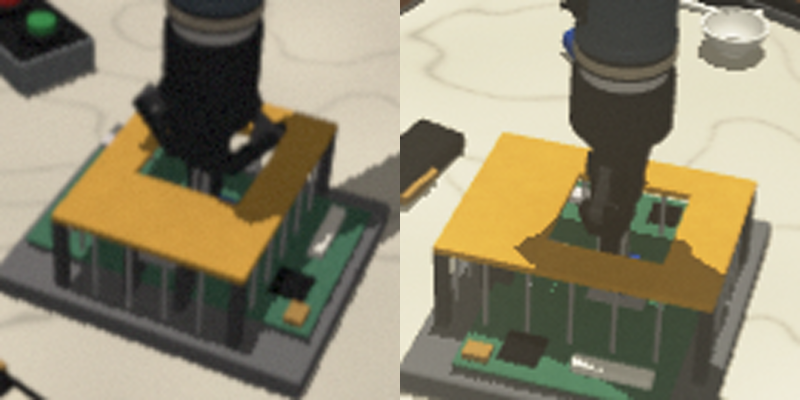

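The fingers are inside the window, clear of its edges, with 3.6 N on the pad. I'll press on to the hard stop in small steps.

jog_arm([
  [0,0,0.1,0,0,0,1],
  [0,0,0.1,0,0,0,1],
])

```text
t: 3.57
eef_pos: [0.5383, 0.0048, 0.051]
eef_rot: [-2.535, 1.852, -0.001]
contact_force: [-11.6, -0.9, 45.9]
finger_gap: 0.0001
```

jog_arm([
  [0,0,0.08,0,0,0,1],
  [0,0,0,0,0,0,1],
])

```text
t: 3.73
eef_pos: [0.5383, 0.0049, 0.051]
eef_rot: [-2.534, 1.852, -0.001]
contact_force: [-11.7, 0.3, 43.0]
finger_gap: -0.0001
```

It's on the hard stop: TCP at 0.051 with force rising sharply to 46 N. I'll retract straight up.

jog_arm([
  [0,0,-0.3,0,0,0,1],
  [0,0,-0.6,0,0,0,1],
  [0,0,-1,0,0,0,1],
  [0,0,-1,0,0,0,1],
  [0,0,-1,0,0,0,1],
  [0,0,-1,0,0,0,1],
  [0,0,-1,0,0,0,1],
  [0,0,0,0,0,0,1],
])

```text
t: 4.4
eef_pos: [0.5398, 0.0046, 0.198]
eef_rot: [-2.532, 1.85, -0.01]
contact_force: [0.6, -0.5, 0.3]
finger_gap: 0.0003
```

```bash
python3 - <<'E'
from h import *
import json
s=state();print(s['t'],s['qpos'].round(3),s['eef_pos'].round(4),s['contact_force'].round(2))
i=camera_info("wrist");json.dump({k:np.array(v).tolist() for k,v in i.items()},open('w3.json','w'))
cv2.imwrite("pics/w3.png",capture("wrist")[:,:,::-1]);cv2.imwrite("pics/s3.png",capture("side")[:,:,::-1])
crop("pics/s3.png","pics/s3c.png",260,150,480,300,3.5)
E
```

```text
4.4 [-0.196  0.277  0.133  1.907 -0.045  0.952 -1.304] [0.5398 0.0046 0.198 ] [ 0.56 -0.48  0.25]
```

View pics/w3.png

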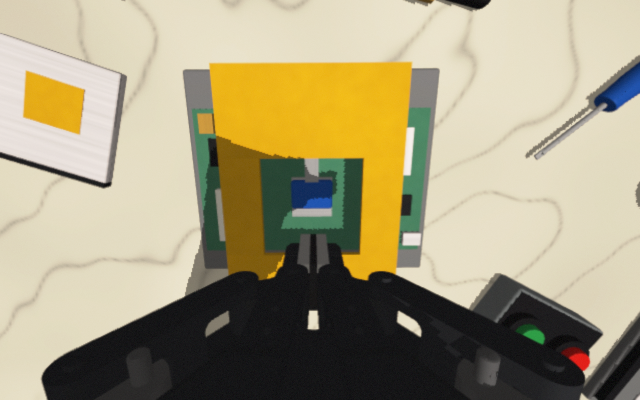

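View pics/s3c.png

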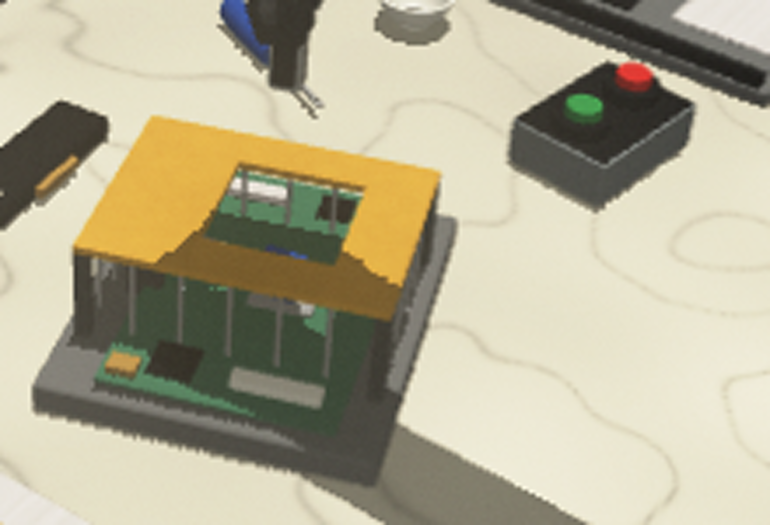

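The lever is down in both views. Next I'll triangulate the start button from the three cameras.

```bash
python3 - <<'E'
from h import *
crop("pics/w1.png","pics/a.png",450,250,610,400,2.6)
crop("pics/s3.png","pics/b.png",400,160,464,220,6.5)
a=cv2.imread("pics/a.png");b=cv2.imread("pics/b.png");print(a.shape,b.shape)
cv2.imwrite("pics/ab3.png",np.hstack([a[:390,:400],b[:390,:400]]))
E
```

```text
(390, 416, 3) (390, 416, 3)
```

View pics/ab3.png

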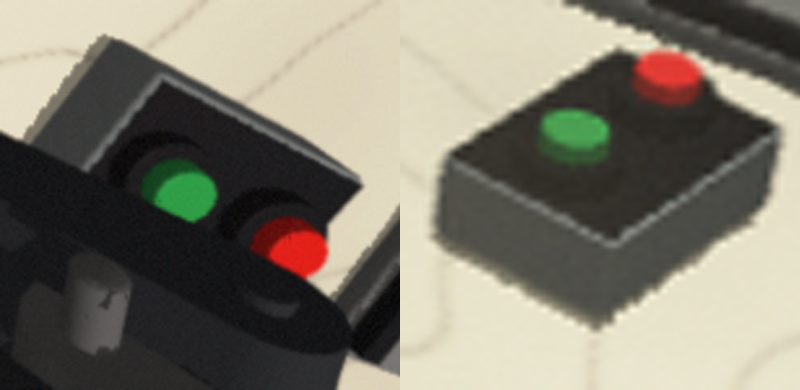

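```bash
python3 - <<'E'
from h import *
import json
from scipy.optimize import least_squares
w={k:np.array(v) for k,v in json.load(open('w1.json')).items()}
s=camera_info("side");c=camera_info("scene")
obs={'green':[(w,521.7,325.8),(s,426.8,179.5),(c,293.2,135.9)],'red':[(w,564.4,345.5),(s,441.1,170.3),(c,281.8,126.8)]}
for n,o in obs.items():
    r=least_squares(lambda X:np.concatenate([w2px(i,X)[0]-[u,v] for i,u,v in o]),[.45,-.3,.05])
    print(n,r.x.round(4),r.fun.round(1),[px2w(i,u,v,r.x[2])[:2].round(4).tolist() for i,u,v in o])
E
```

```text
green [ 0.4504 -0.2921  0.0619] [-0.2  0.   0.  -0.2 -0.4 -0. ] [[0.4505, -0.2923], [0.45, -0.2911], [0.4496, -0.2912]]
red [ 0.4395 -0.3592  0.0598] [-0.   0.5 -0.5  0.4 -0.6  0.5] [[0.4402, -0.3589], [0.4391, -0.3619], [0.4361, -0.3603]]
```

The fit is consistent: the buttons are 67.8 mm apart (68 expected) and the residual is under 0.6 px. Start top is at about (0.450, -0.2917, 0.061). I'll move over it at height.

jog_arm([
  [0.6,0.4,0,0,0,0,1],
  [0.95,0.66,0,0,0,0,1],
  [0.95,0.66,0,0,0,0,1],
  [0.95,0.66,0,0,0,0,1],
  [0.95,0.66,0,0,0,0,1],
  [0.95,0.66,0,0,0,0,1],
  [0.95,0.66,0,0,0,0,1],
  [0.95,0.66,0,0,0,0,1],
])

```text
t: 5.17
eef_pos: [0.4708, -0.207, 0.1915]
eef_rot: [2.536, -1.852, -0.005]
contact_force: [-0.0, -0.7, 0.1]
finger_gap: -0.0002
```

jog_arm([
  [0.95,0.66,0,0,0,0,1],
  [0.95,0.66,0,0,0,0,1],
  [0.95,0.66,0,0,0,0,1],
  [0,0,1,0,0,0,1],
  [0,0,1,0,0,0,1],
  [0,0,0.6,0,0,0,1],
  [0,0,0,0,0,0,1],
  [0,0,0,0,0,0,1],
])

```text
t: 5.83
eef_pos: [0.4458, -0.2885, 0.1266]
eef_rot: [2.536, -1.853, -0.007]
contact_force: [0.4, 0.5, 0.4]
finger_gap: 0.0001
```

```bash
python3 - <<'E'
from h import *
s=state();p=s['eef_pos'];R=cv2.Rodrigues(s['eef_rot'])[0]
print(s['t'],s['qpos'].round(3),p.round(4),s['contact_force'].round(2));print(R.round(3))
print('tool units',(R.T@(np.array([.450,-.2917,.061])-p)/.025).round(2))
for n,b in(("side",(390,100,490,220)),("scene",(240,60,360,180))):
    cv2.imwrite(f"pics/{n}4.png",capture(n)[:,:,::-1]);crop(f"pics/{n}4.png",f"pics/{n}4c.png",*b,3.3)
a,b=cv2.imread("pics/side4c.png"),cv2.imread("pics/scene4c.png");cv2.imwrite("pics/ab4.png",np.hstack([a,b]))
E
```

```text
5.8333 [ 0.277  0.364  0.272  1.992 -0.132  0.807 -0.638] [ 0.4458 -0.2885  0.1266] [0.36 0.51 0.44]
[[ 0.304 -0.953 -0.004]
 [-0.953 -0.304  0.002]
 [-0.003  0.003 -1.   ]]
tool units [ 0.18 -0.13  2.62]
```

View pics/ab4.png

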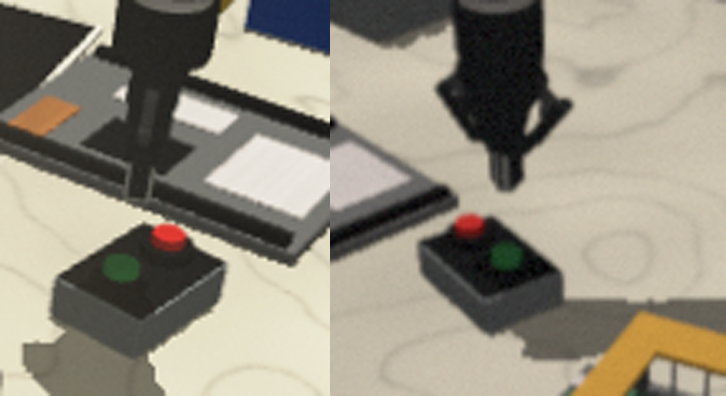

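The fingers are above the green button, whose dark colour is just the gripper's shadow. I'll centre on it and come down to just above the top.

jog_arm([
  [0.18,-0.13,0.6,0,0,0,1],
  [0,0,0.8,0,0,0,1],
  [0,0,0.5,0,0,0,1],
  [0,0,0.3,0,0,0,1],
  [0,0,0,0,0,0,1],
  [0,0,0,0,0,0,1],
])

```text
t: 6.43
eef_pos: [0.452, -0.2927, 0.074]
eef_rot: [-2.537, 1.853, -0.002]
contact_force: [1.0, -0.7, 0.8]
finger_gap: 0.0
```

```bash
python3 - <<'E'
from h import *
s=state();p=s['eef_pos'];print(s['t'],p.round(4),s['contact_force'].round(2))
for n,b in(("side",(390,130,470,220)),("scene",(260,80,340,170))):
    cv2.imwrite(f"pics/{n}5.png",capture(n)[:,:,::-1]);crop(f"pics/{n}5.png",f"pics/{n}5c.png",*b,4.9)
a,b=cv2.imread("pics/side5c.png"),cv2.imread("pics/scene5c.png");cv2.imwrite("pics/ab5.png",np.hstack([a,b]))
E
```

```text
6.4333 [ 0.452  -0.2927  0.074 ] [ 0.95 -0.69  0.79]
```

View pics/ab5.png

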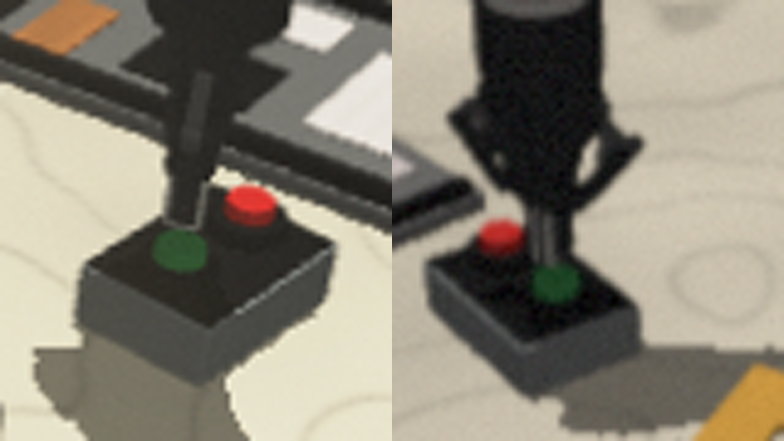

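jog_arm([
  [-0.03,0.03,0.16,0,0,0,1],
  [0,0,0.16,0,0,0,1],
  [0,0,0.12,0,0,0,1],
  [0,0,0,0,0,0,1],
])

```text
t: 6.87
eef_pos: [0.4505, -0.2919, 0.0619]
eef_rot: [-2.537, 1.853, 0.001]
contact_force: [-0.4, 0.4, 1.2]
finger_gap: 0.0002
```

jog_arm([
  [0,0,0.06,0,0,0,1],
  [0,0,0,0,0,0,1],
])

```text
t: 7.03
eef_pos: [0.4505, -0.2919, 0.0607]
eef_rot: [-2.537, 1.853, 0.001]
contact_force: [-0.7, 0.9, 2.7]
finger_gap: 0.0002
```

jog_arm([
  [0,0,0.08,0,0,0,1],
  [0,0,0.06,0,0,0,1],
  [0,0,0,0,0,0,1],
])

```text
t: 7.28
eef_pos: [0.4506, -0.292, 0.0573]
eef_rot: [-2.537, 1.853, 0.0]
contact_force: [-1.0, 0.6, 4.0]
finger_gap: -0.0001
```

jog_arm([
  [0,0,0.06,0,0,0,1],
  [0,0,0,0,0,0,1],
])

```text
t: 7.45
eef_pos: [0.4506, -0.292, 0.0561]
eef_rot: [-2.537, 1.853, 0.0]
contact_force: [-2.5, 1.1, 5.4]
finger_gap: -0.0003
```

jog_arm([
  [0,0,0.04,0,0,0,1],
  [0,0,0,0,0,0,1],
])

```text
t: 7.62
eef_pos: [0.4506, -0.292, 0.0559]
eef_rot: [-2.536, 1.853, 0.0]
contact_force: [-4.3, 1.8, 13.3]
finger_gap: 0.0
```

jog_arm([
  [0,0,0.03,0,0,0,1],
  [0,0,0,0,0,0,1],
])

```text
t: 7.78
eef_pos: [0.4507, -0.292, 0.0558]
eef_rot: [-2.536, 1.853, 0.0]
contact_force: [-4.5, 3.0, 17.7]
finger_gap: 0.0003
```

The force jumps to 17.7 N with the TCP stuck at 0.0558, which is the button's end stop. I'll release straight up.

jog_arm([
  [0,0,-0.2,0,0,0,1],
  [0,0,-0.4,0,0,0,1],
  [0,0,-0.8,0,0,0,1],
  [0,0,-1,0,0,0,1],
  [0,0,-1,0,0,0,1],
  [0,0,-1,0,0,0,1],
  [0,0,0,0,0,0,1],
  [0,0,0,0,0,0,1],
])

```text
t: 8.45
eef_pos: [0.4514, -0.2925, 0.1655]
eef_rot: [-2.536, 1.853, -0.006]
contact_force: [0.9, 0.3, -0.0]
finger_gap: -0.0001
```

```bash
python3 - <<'E'
from h import *
s=state();p=s['eef_pos'];print(s['t'],p.round(4),s['contact_force'].round(2))
for n in("side","scene"): cv2.imwrite(f"pics/{n}6.png",capture(n)[:,:,::-1])
crop("pics/side6.png","pics/side6c.png",260,150,480,300,3.5)
a=cv2.imread("pics/s3.png").astype(int);b=cv2.imread("pics/side6.png").astype(int)
# pod shift: phase correlation on edges of the pod's front
A=cv2.cvtColor(a.astype('uint8'),6).astype(np.float32)[160:215,400:465];B=cv2.cvtColor(b.astype('uint8'),6).astype(np.float32)[160:215,400:465]
print(cv2.phaseCorrelate(A,B))
E
```

```text
8.45 [ 0.4514 -0.2925  0.1655] [ 0.9   0.34 -0.03]
((0.10097033844835579, 0.04460402664030383), 0.8374416408715425)
```

View pics/side6c.png

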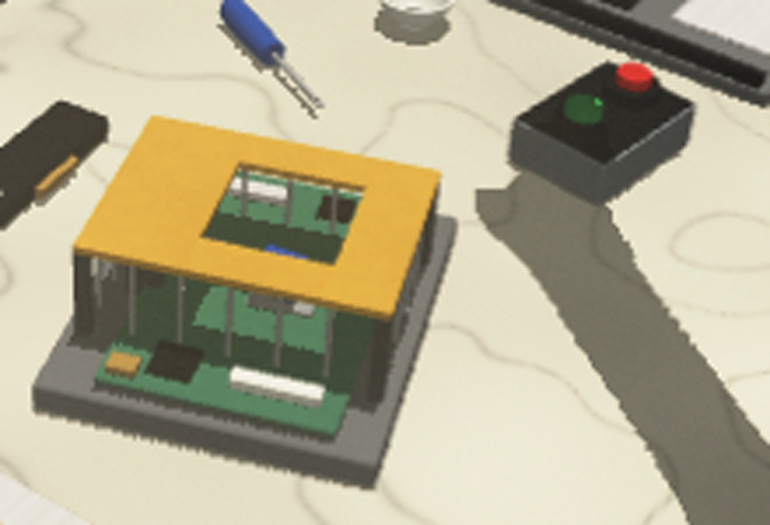

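View pics/scene6.png

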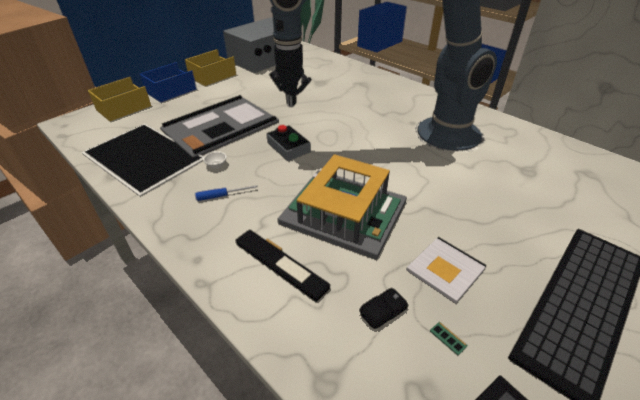

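The pod hasn't moved (0.1 px), the button is out again, the lever is still down, and the loose parts are where they were. I'll hand in.

```bash
python3 -c "
from bench import hand_in;print(hand_in())"
```

```text
the job is handed in; nothing more can be done
None
```

The job is done and handed in, at about 8.5 s on the robot's clock, with the arm clear of everything; no verdict was reported.

- **Clamp lever:** I reached straight down through the window with closed fingers and pressed the blue lever to its hard stop. The fingertips stopped at 51 mm, matching the given height for fully down. The later pictures show the pad still down.
- **Guard:** I saw no contact. The pictures show the fingers clear of the window's edges, and there was almost no force on the way in.
- **Start button:** After clamping, I pressed the green button until its travel ended and released it. The fingertips moved about 6 mm, to a height of 55.8 mm. The force read about 5 N at the end of the spring travel and then jumped to 18 N at the stop.
- **Pod and the rest:** The side camera showed the pod shifted by about 0.1 pixel, within measuring noise. The red button was not touched, and by eye no loose part moved.

- **Force on the lever:** The fingertips peaked at about 46 N vertically (about 47 N in total) against the lever's hard stop. I took the 40 N limit to apply only to the arm and the gripper's body. The wrist stayed well below 120 N.
- **Button position:** My first estimates of the start button's position were off by 1–2 cm because I had assumed the wrong button height. Combining the three cameras fixed this: the two buttons came out 67.8 mm apart, against 68 mm given.

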